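# Bring the weighed stone ball to its gift box in the level pan

## Robot

A 7-joint arm with a two-finger parallel gripper is mounted at the origin on the work surface. World frame = base frame: x ahead of the robot, y to its left, z up, the work surface at z = 0. Lengths are in m, angles in rad, forces in N, time in s.
With the tool pointing down it reaches from about 0.4 to 0.875 m from the base axis. Payload 19.3 kg.
Tool frame: the origin (TCP) lies on the centre line of the jaws, within the pads' length; the fingertips stand 11 mm ahead of it and the grasp point (between the pads) lies 8 mm behind it; y points along the fingers, x is the direction in which the jaws open and shut, and the axes are right-handed (so a half turn about y gives the same grasp; the last joint's range is limited). The gripper opens to 85 mm and grips with 20 to 120 N. Pads are 22 mm wide; open, the fingers measure 114 mm over their backs; the gripper's body (76 mm by 85 mm) begins 54 mm behind the grasp point. The pads swing forward as they close: fully open they stand 13 mm farther back than shut.
Start: joints at [1.157, 0.521, -0.036, 1.599, 0.021, 1.021, -0.113], TCP at [0.211, -0.588, 0.242] pointing down, gripper open.
Joint ranges: [-2.91, 2.91], [-0.3, 2.13], [-1.5, 1.42], [0.17, 2.43], [-1.26, 4.41], [0.16, 1.93], [-2.52, 2.52]. Speed limits (rad/s): [1.89, 1.89, 2.39, 2.39, 3.01, 3.01, 3.01].

## Interface

Orientations are given as [roll, pitch, yaw] about the fixed x, y, z axes, in that order (R = Rz(yaw) Ry(pitch) Rx(roll)).
In Python, from workcell import monitor, cams, bot gives the robot as it stands.
- The arm moves only by the tool send_rows, never from a script. Its argument "series" is text: rows parted by semicolons, each of 7 numbers parted by spaces: the turn, a rotation vector about the tool's x, y, z in rad, then the shift along the tool's x, y, z in mm, then the opening, from 0 (shut) to 1 (fully open). In form: ax ay az tx ty tz claw; .... A call has 1 to 20 rows; each row is the pose to reach, as a shift and turn from the pose commanded when the call began, along the tool's axes at that moment; what a row does not reach only later rows make up. A row lasts 1/12 s, in which the tool goes at most 41.7 mm and 7.16 degrees, less where a joint would pass 70% of its speed; a pose out of reach is approached as far as the arm can. A call with a gripper value outside its range is refused whole. The fingers move at their own pace and stop on an object; "force" is the grip in N (left out, the last holds). Time passes only in rows, so rows that repeat a pose let the fingers close. It gives the time, the measured TCP pose, the force and the opening at its end, in the units of the state.
- monitor.observe(): the state, without advancing time (a new reading comes with each control period).
- cams.grab_frame(name): name is "scene" or "top"; returns the picture (384x512x3 uint8, red, green, blue); there is no depth.
- cams.get_calibration(name): a dict with "mtx" (3x3 intrinsics, pixels), "origin" and "attitude" of the camera in the world. Camera axes: x right, y down, z forward; pixel columns grow to the right and rows downward; lengths in m; the calibration is good to about 2 mm. A picture is of the moment at which its call begins. get_calibration takes no time and is no camera call.
- bot.job_done(): hands the job in, once; it reports no verdict.
The state is a dict: "clock": time; "qpos": joint angles; "qd": joint speeds; "joint_efforts": joint torques, N m; "position": TCP position; "tool_rot": TCP orientation; "force": force on the tool from outside, world axes, zero at the start; "moment": the same for the moment, N m; "grip_width": finger opening in m.
Only numpy, scipy, OpenCV 4.12 (cv2) and the standard library are available. Lean on these libraries where they do the work, as an engineer would, in place of code of your own. Each camera call takes 0.05 s, during which the arm holds its last target.

## Task

The polished stone ball has been weighed and is to be packed: first set the wooden display stand down gently, upright in the middle of the open gift box and squared up, with its sloping card rest towards the box's front wall (the side opposite the raised lid), and let go of it. Then lift the weighing pan off the scale, give it a quarter turn so that its spout points straight into the box from the front, and finish while still holding the pan in the gripper, still and level, touching nothing else, with the spout tip over the middle of the front half of the box and the pan's underside a few centimetres above the rim, ready to pour when I say so. Keep the pan level and the ball lying in its middle all the way, and leave the tape, notebook and phone where they are.

Things in the scene. Friction and masses are not known exactly. Their poses are not given: they have to be found in the camera images.
- scale: Flat black digital scale fixed on the desk, 150 x 116 mm, with a 100 x 104 mm dark plate on which the weighing pan stands; plate top 30 mm above the desk. Origin: under the scale's middle, at desk height; x points from the display edge (nearest the robot) to the far edge, z up.
- pan_mid (a point): Bare metal weighing pan (about 90 g), 97 mm long, 62 wide, 28 high: dished floor, round back, spout at +x. Straight upright sides, 62 mm apart outside, run from 10 mm behind to 18 mm ahead of this point, 5 to 28 mm above the underside: grip across them (along y). Point: above the floor's lowest spot, 14 mm above the underside, which is 30 mm above the desk at the start. x to the spout, z up.
- pan_spout (a point): Tip of the pan's pouring spout (18 mm wide there), at its lip: 56 mm ahead of pan_mid along the pan's x, 14.5 mm above the pan's underside; the pan's rounded back is 41 mm behind pan_mid. Axes as pan_mid. At the start the spout points roughly away from the robot.
- ball_center (a point): Centre of the dark polished stone ball, 28 mm in diameter, about 31 g, loose in the weighing pan; at rest in the pan's middle it is 3 mm above pan_mid. The floor rises gently all round (4 degrees, beyond 10 mm out 12 degrees), so after small shakes the ball rolls back to the middle; it meets a side wall when about 14 mm off.
- giftbox: Open square gift box of brown board, fixed on the desk: 138 x 138 mm outside, walls and floor 4 mm thick, rim 62 mm above the desk. Its lid stands open behind it (+x), leaning back 42 degrees from upright, up to about 0.19 m above the desk. Origin: under the middle of the box, at desk height; x points from the front wall to the lid side, y along the front wall, z up.
- stand_mid (a point): Middle of the wooden display stand, 16 mm above its underside. 70 mm long (x), 46 wide (y), 32 high, about 65 g: a block with a round seat in its top and, at the front (-x end), a lower sloping card rest with a white card. x points from card rest to block, z up. The block's upright sides, 46 mm apart, run from 11 mm before to 35 mm behind this point: grip across them (along y). Starts upright on the desk.
- stand_front (a point): Middle of the foot of the stand's front edge (card rest end), on the underside: 35 mm to -x of stand_mid. Axes as stand_mid.
- tape: Bystander: roll of brown tape lying flat, 52 mm across, 24 mm high. Origin under its centre.
- notebook: Bystander: dark grey notebook lying flat, 140 x 90 x 10 mm. Origin under its centre.
- phone: Bystander: black phone lying flat, 146 x 71 x 8 mm. Origin under its centre.
Not all that is in view belongs to the job. Leave any green, purple or yellow look-alike of the part that bears stand_mid alone.

How it is judged:
By the outcome, as a careful person would: the job done as asked, in the order asked, and still so for the second after the job is handed in, while the arm keeps its last pose, push and grip.
It also fails if it takes over 61 s, if anything falls off the work surface, if the arm or the gripper's body presses on something with over 40 N, if the wrist force passes 120 N, or if a joint passes its speed limit or range.

## Working session

There is one attempt and no reset: what is moved stays moved. The work goes in short steps, Python scripts to look and compute and a tool call to move; the robot and the scene stay as the last step left them, time stands still between calls to the robot, and variables do not carry over. Pictures are saved under pics/ and viewed, and the job is handed in when it is done.

Besides the shell and the picture viewer there is one more tool, called after ">>>" in YAML: its name, and indented under it one key for each argument. send_rows: Moves the arm, as the interface text tells. Its arguments: {"type":"object","properties":{"series":{"type":"string"},"force":{"type":"number"}},"required":["series"]}

```bash
ls; mkdir -p pics; python3 - <<'E'
from workcell import monitor,cams,bot
import cv2
for n in ("scene","top"):
    im=cams.grab_frame(n); cv2.imwrite(f"pics/{n}0.png",im[:,:,::-1]); 
    c=cams.get_calibration(n); print(n,c)
print(monitor.observe())
E
```

```text
pics
scene {'mtx': array([[422.54192214,   0.        , 253.08159662],
       [  0.        , 422.54192214, 195.6244692 ],
       [  0.        ,   0.        ,   1.        ]]), 'origin': array([ 1.0832197 , -0.78984582,  0.74600488]), 'attitude': array([-2.25052858, -0.02220201,  0.67266173])}
top {'mtx': array([[492.00173744,   0.        , 261.25806047],
       [  0.        , 492.00173744, 188.86770466],
       [  0.        ,   0.        ,   1.        ]]), 'origin': array([ 0.4817986 , -0.11517819,  1.26149487]), 'attitude': array([-3.07584026e+00, -1.14275858e-03, -1.54330663e+00])}
{'clock': 0.1, 'qpos': array([ 1.15681213,  0.52189737, -0.03632769,  1.59993821,  0.0212119 ,
        1.02109569, -0.11276399]), 'qd': array([ 0.00146856,  0.00050093, -0.00015066, -0.00167769,  0.00094964,
        0.00097325, -0.00043125]), 'joint_efforts': array([ 2.42863964e-03, -9.28483343e+01,  1.98370300e+00, -3.70536661e+01,
        1.82005222e-02,  5.46841649e-03, -5.69971871e-05]), 'position': array([ 0.21053   , -0.58817697,  0.24182341]), 'tool_rot': array([-1.57087248e+00,  9.50226021e-04, -1.22698092e+00]), 'force': array([-0.31697348,  0.1408309 , -1.00555464]), 'moment': array([-0.03771175, -0.00867991, -0.00529192]), 'grip_width': 0.08518708624704455}
```

View pics/scene0.png

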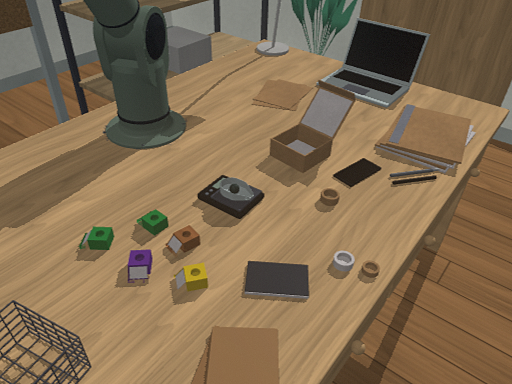

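View pics/top0.png

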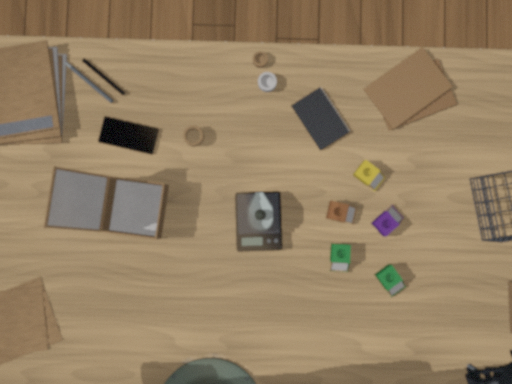

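```bash
cat > h.py <<'E'
import numpy as np, cv2
from scipy.spatial.transform import Rotation as R
from workcell import monitor,cams,bot
def cal(n):
    c=cams.get_calibration(n); return c['mtx'],c['origin'],R.from_euler('xyz',c['attitude']).as_matrix()
def p2w(n,u,v,z):
    K,o,A=cal(n); d=A@np.linalg.inv(K)@np.array([u,v,1.]); return o+d*(z-o[2])/d[2]
def w2p(n,p):
    K,o,A=cal(n); q=K@(A.T@(np.asarray(p,float)-o)); return q[:2]/q[2]
def crop(src,out,x0,y0,w,h,s):
    im=cv2.imread(src); c=cv2.resize(im[y0:y0+h,x0:x0+w],None,fx=s,fy=s,interpolation=cv2.INTER_CUBIC)
    st=10 if s>=6 else 20
    for u in range((x0//st+1)*st,x0+w,st):
        cv2.line(c,((u-x0)*s,0),((u-x0)*s,5),(0,0,255),1); cv2.putText(c,str(u),((u-x0)*s+1,14),0,.35,(0,0,255),1)
    for v in range((y0//st+1)*st,y0+h,st):
        cv2.line(c,(0,(v-y0)*s),(5,(v-y0)*s),(0,0,255),1); cv2.putText(c,str(v),(6,(v-y0)*s+4),0,.35,(0,0,255),1)
    cv2.imwrite(out,c)
E
python3 - <<'E'
from h import *
crop('pics/top0.png','pics/c_top_st.png',310,150,100,75,8)
crop('pics/top0.png','pics/c_top_sc.png',220,180,80,75,8)
crop('pics/top0.png','pics/c_top_bx.png',40,160,135,85,5)
crop('pics/scene0.png','pics/c_sc_st.png',150,170,120,90,6)
crop('pics/scene0.png','pics/c_sc_bx.png',260,80,100,95,6)
E
```

```text
(no output)
```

View pics/c_top_st.png

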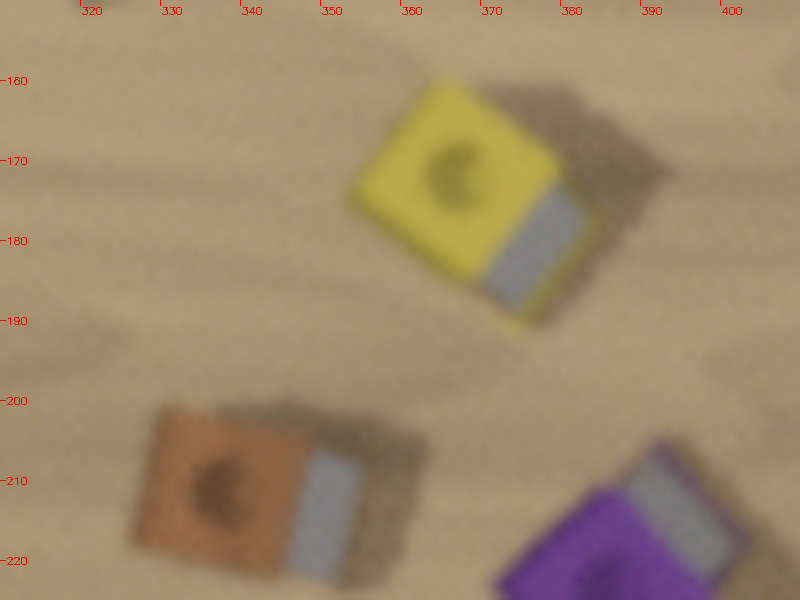

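View pics/c_top_sc.png

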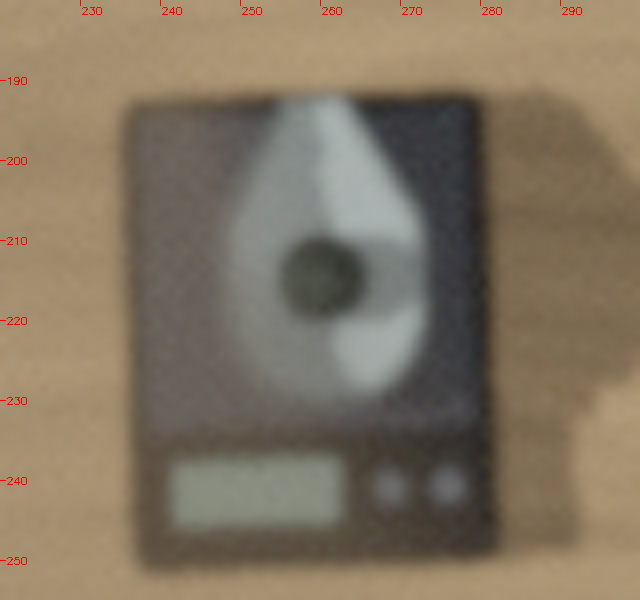

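View pics/c_top_bx.png

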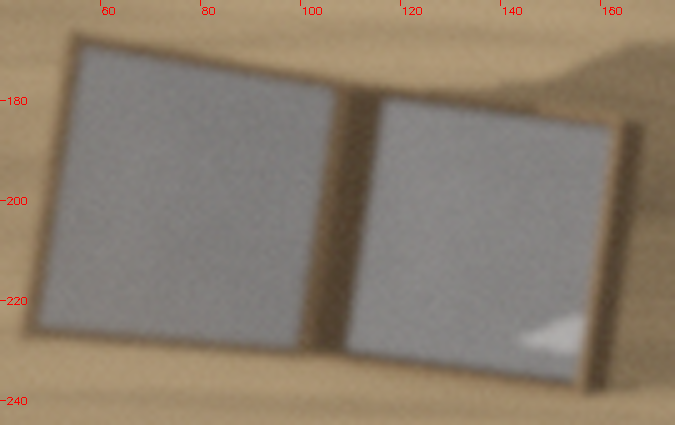

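View pics/c_sc_st.png

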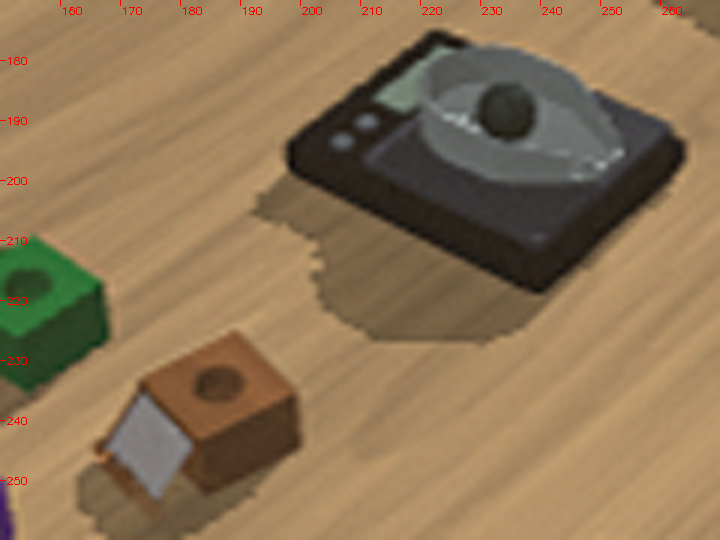

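View pics/c_sc_bx.png

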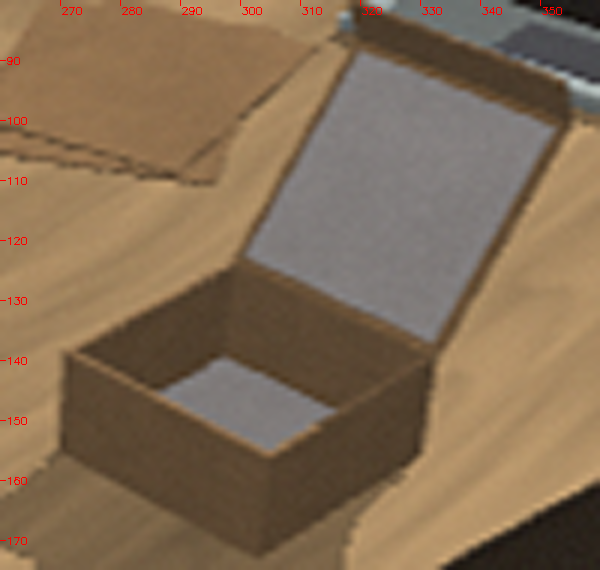

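```bash
cat > fit.py <<'E'
from h import *
from scipy.optimize import least_squares
def fit(pts,x0,name):
    # pts: list (cam,u,v,(x,y,z))
    def f(p,full=False):
        c,s=np.cos(p[2]),np.sin(p[2]); r=[]
        for cam,u,v,q in pts:
            w=[p[0]+c*q[0]-s*q[1],p[1]+s*q[0]+c*q[1],q[2]]
            r+=list(w2p(cam,w)-[u,v])
        return np.array(r)
    for sel in ('both','top','scene'):
        P=pts
        g=lambda p:f(p) if sel=='both' else f(p)[np.repeat([a[0]==sel for a in pts],2)]
        s=least_squares(g,x0,loss='soft_l1')
        print(name,sel,s.x[:2].round(4),np.degrees(s.x[2]).round(2),'rms',np.sqrt(np.mean(g(s.x)**2)).round(2))
    print(f(least_squares(f,x0,loss='soft_l1').x).round(1).reshape(-1,2).tolist())
T,S='top','scene'
if __name__=='__main__':
    h=.032
    fit([(T,330.4,200.6,(.035,-.023,h)),(T,326.5,218.1,(.035,.023,h)),(T,349.7,204.4,(-.011,-.023,h)),(T,345.6,222.2,(-.011,.023,h)),
     (S,189.5,225.3,(.035,.023,h)),(S,199.7,235.3,(.035,-.023,h)),(S,173.8,233.8,(-.011,.023,h)),(S,184.2,243.3,(-.011,-.023,h))],[.4,-.3,1.57],'stand')
    h=.062;b=.069
    fit([(T,164.4,184,(-b,-b,h)),(T,157.6,237.6,(-b,b,h)),(T,107.2,177.6,(b,-b,h)),(T,99.6,230,(b,b,h)),
     (S,270.8,138.7,(-b,b,h)),(S,304.7,156.2,(-b,-b,h)),(S,332.5,138.3,(b,-b,h)),(S,300,123.3,(b,b,h)),(S,303.7,172.8,(-b,-b,0))],[.4,.2,1.57],'box')
    fit([(T,260.25,214.75,(0,0,.047)),(T,259.75,191.9,(.056,0,.0445)),(S,234.5,188.3,(0,0,.047)),(S,253.3,195.3,(.056,0,.0445))],[.4,-.1,0],'pan')
    fit([(T,235.8,193,(.075,.058,.025)),(T,280,192,(.075,-.058,.025)),(T,237.5,251,(-.075,.058,.025)),(T,281.5,249,(-.075,-.058,.025))],[.4,-.1,0],'scale')
    print(p2w(T,195,136,.02),'tape'); print([p2w(T,u,v,.008)[:2].round(3).tolist() for u,v in [(104,117),(159,130),(153,153),(99,140)]])
E
python3 fit.py
```

```text
stand both [ 0.5111 -0.3188] 79.21 rms 0.62
stand top [ 0.5096 -0.3194] 79.16 rms 0.45
stand scene [ 0.5131 -0.3189] 79.31 rms 0.37
[[0.3, -0.8], [0.4, -0.3], [-1.0, -0.7], [-0.6, -0.5], [-0.6, -0.6], [-0.0, -0.5], [-0.9, -0.8], [-0.7, 0.2]]
box both [0.508  0.1993] 84.58 rms 1.0
box top [0.5072 0.1987] 85.03 rms 1.3
box scene [0.5082 0.2007] 83.93 rms 0.56
[[-0.5, -1.7], [-1.4, 1.0], [0.7, -2.1], [0.3, 1.7], [-0.4, -0.3], [0.6, -0.0], [0.5, 0.7], [-1.4, -0.2], [-0.4, 0.5]]Traceback (most recent call last):
  File "fit.py", line 25, in <module>
    fit([(T,260.25,214.75,(0,0,.047)),(T,259.75,191.9,(.056,0,.0445)),(S,234.5,188.3,(0,0,.047)),(S,253.3,195.3,(.056,0,.0445))],[.4,-.1,0],'pan')
    ~~~^^^^^^^^^^^^^^^^^^^^^^^^^^^^^^^^^^^^^^^^^^^^^^^^^^^^^^^^^^^^^^^^^^^^^^^^^^^^^^^^^^^^^^^^^^^^^^^^^^^^^^^^^^^^^^^^^^^^^^^^^^^^^^^^^^^^^^^^^^^
  File "fit.py", line 14, in fit
    s=least_squares(g,x0,loss='soft_l1')
    return func(*args, **kwargs)
    result = trf(vector_fun.fun, vector_fun.jac, x0, f0, J0, lb, ub, ftol, xtol,
                 gtol, max_nfev, x_scale, loss_function, tr_solver,
[... 1120 characters left out ...]
 return np.atleast_1d(self.fun(x))
                         ~~~~~~~~^^^
    return self.f(x, *self.args, **self.kwargs)
           ~~~~~~^^^^^^^^^^^^^^^^^^^^^^^^^^^^^^
  File "fit.py", line 13, in <lambda>
    g=lambda p:f(p) if sel=='both' else f(p)[np.repeat([a[0]==sel for a in pts],2)]
               ~^^^
  File "fit.py", line 9, in f
    r+=list(w2p(cam,w)-[u,v])
            ~~~^^^^^^^
  File "h.py", line 9, in w2p
    K,o,A=cal(n); q=K@(A.T@(np.asarray(p,float)-o)); return q[:2]/q[2]
          ~~~^^^
  File "h.py", line 5, in cal
    c=cams.get_calibration(n); return c['mtx'],c['origin'],R.from_euler('xyz',c['attitude']).as_matrix()
ValueError: time passes only in moves, steps and waits
```

```bash
sed -i 's/^def cal(n):/import functools\n@functools.lru_cache\ndef cal(n):/' h.py; python3 fit.py
```

```text
stand both [ 0.5111 -0.3188] 79.21 rms 0.62
stand top [ 0.5096 -0.3194] 79.16 rms 0.45
stand scene [ 0.5131 -0.3189] 79.31 rms 0.37
[[0.3, -0.8], [0.4, -0.3], [-1.0, -0.7], [-0.6, -0.5], [-0.6, -0.6], [-0.0, -0.5], [-0.9, -0.8], [-0.7, 0.2]]
box both [0.508  0.1993] 84.58 rms 1.0
box top [0.5072 0.1987] 85.03 rms 1.3
box scene [0.5082 0.2007] 83.93 rms 0.56
[[-0.5, -1.7], [-1.4, 1.0], [0.7, -2.1], [0.3, 1.7], [-0.4, -0.3], [0.6, -0.0], [0.5, 0.7], [-1.4, -0.2], [-0.4, 0.5]]
pan both [ 0.4988 -0.1128] 5.94 rms 0.97
pan top [ 0.4981 -0.1136] 2.84 rms 0.08
pan scene [ 0.499  -0.1113] 12.11 rms 0.07
[[-0.3, -0.4], [-1.6, -0.1], [-0.3, 0.3], [-1.6, 1.4]]
scale both [ 0.4821 -0.1102] 3.41 rms 1.16
scale top [ 0.4821 -0.1102] 3.41 rms 1.16
scale scene [ 0.4 -0.1] 0.0 rms nan
[[-1.0, -1.0], [0.8, -1.5], [-1.0, 0.9], [1.4, 1.4]]
[0.69377094 0.0580175  0.02      ] tape
[[0.739, 0.296], [0.709, 0.153], [0.649, 0.166], [0.679, 0.306]]
  return _methods._mean(a, axis=axis, dtype=dtype,
  ret = ret.dtype.type(ret / rcount)
```

```bash
cat >> h.py <<'E'
def go(x,y,z,yawdeg):
    s=monitor.observe(); M=R.from_euler('xyz',s['tool_rot']); p=s['position']
    Rt=R.from_euler('xyz',[-np.pi/2,0,np.radians(yawdeg)])
    sh=M.inv().apply(np.array([x,y,z])-p)*1000
    print('t %.2f'%s['clock'],'pos',p.round(4),'rpy',np.degrees(s['tool_rot']).round(2),'F',s['force'].round(1),'w',round(s['grip_width'],4))
    print('turn',(M.inv()*Rt).as_rotvec().round(4),'shift mm',sh.round(1))
E
python3 -c "
from h import *
go(.513,-.309,.242,-10.8)"
```

```text
t 0.10 pos [ 0.2105 -0.5882  0.2418] rpy [-9.00e+01  5.00e-02 -7.03e+01] F [-0.3  0.1 -1. ] w 0.0852
turn [-4.0000e-04 -1.0385e+00 -9.0000e-04] shift mm [-1.609e+02 -1.000e-01  3.789e+02]
```

Candidates (top picture): brown stand (341,211), two greens (340,255) and (390,280), purple (387,222), yellow (369,174), and the brown tape rolls (195,136) and (262,60). The wooden brown one at (341,211), card at its right end, is the real stand. The close crop confirms this.

>>> send_rows:
  series: "0 -0.04 0 -6 0 15 1;0 -0.1 0 -16 0 38 1;0 -0.18 0 -29 0 68 1;0 -0.27 0 -42 0 98 1;0 -0.35 0 -55 0 129 1;0 -0.43 0 -68 0 159 1;0 -0.52 0 -80 0 189 1;0 -0.6 0 -93 0 220 1;0 -0.68 0 -106 0 250 1;0 -0.77 0 -119 0 280 1;0 -0.85 0 -132 0 311 1;0 -0.93 0 -145 0 341 1;0 -1 0 -155 0 365 1;0 -1.038 0 -161 0 379 1;0 -1.038 0 -161 0 379 1;0 -1.038 0 -161 0 379 1"

```text
clock: 1.43
position: [0.5131, -0.3089, 0.242]
tool_rot: [-1.571, 0.001, -0.189]
force: [-1.0, -0.6, -0.0]
grip_width: 0.0854
```

```bash
python3 - <<'E'
from h import *
go(.513,-.309,.1,-10.8)
cv2.imwrite('pics/scene1.png',cams.grab_frame('scene')[:,:,::-1])
E
```

```text
t 1.43 pos [ 0.5131 -0.3089  0.242 ] rpy [-9.000e+01  4.000e-02 -1.082e+01] F [-1.  -0.6 -0. ] w 0.0854
turn [-0.0001 -0.0003 -0.0007] shift mm [ -0.  142.   -0.2]
```

View pics/scene1.png

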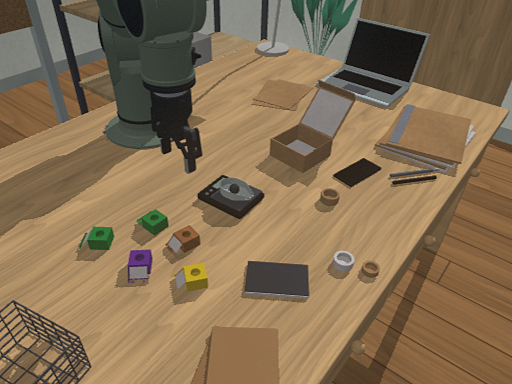

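>>> send_rows:
  series: "0 0 0 0 10 0 1;0 0 0 0 30 0 1;0 0 0 0 55 0 1;0 0 0 0 80 0 1;0 0 0 0 105 0 1;0 0 0 0 130 0 1;0 0 0 0 155 0 1;0 0 0 0 175 0 1;0 0 0 0 190 0 1;0 0 0 0 200 0 1;0 0 0 0 208 0 1;0 0 0 0 215 0 1;0 0 0 0 220 0 1;0 0 0 0 223 0 1;0 0 0 0 224 0 1;0 0 0 0 224 0 1;0 0 0 0 224 0 1"

```text
clock: 2.9
position: [0.5134, -0.3092, 0.0187]
tool_rot: [-1.571, -0.001, -0.189]
force: [0.3, -0.4, 0.8]
grip_width: 0.0854
```

```bash
python3 - <<'E'
from h import *
go(.513,-.309,.018,-10.8)
cv2.imwrite('pics/scene2.png',cams.grab_frame('scene')[:,:,::-1])
crop('pics/scene2.png','pics/c2.png',140,150,110,110,5)
E
```

```text
t 2.90 pos [ 0.5134 -0.3092  0.0187] rpy [-9.001e+01 -3.000e-02 -1.083e+01] F [ 0.3 -0.4  0.8] w 0.0854
turn [ 0.0002 -0.0005  0.0006] shift mm [-0.5  0.7  0.1]
```

View pics/c2.png

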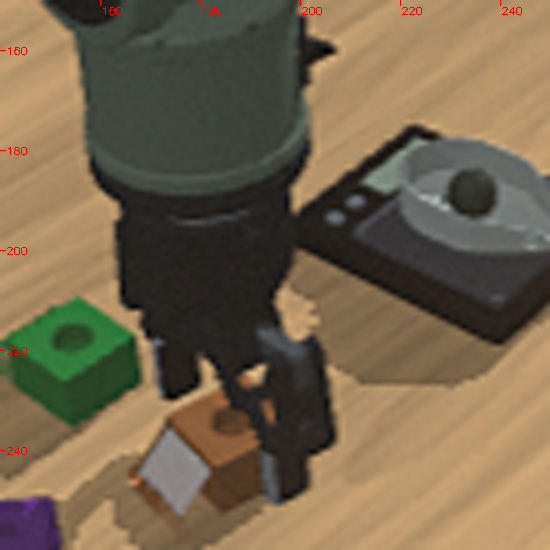

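Fingers straddle the block, with the near tip at about (194,250) beside its lower edge. Closing.

>>> send_rows:
  series: "0 0 0 0 0 0 0.8;0 0 0 0 0 0 0.7;0 0 0 0 0 0 0.6;0 0 0 0 0 0 0.5;0 0 0 0 0 0 0.45;0 0 0 0 0 0 0.4;0 0 0 0 0 0 0.4;0 0 0 0 0 0 0.3;0 0 0 0 0 0 0.3;0 0 0 0 0 0 0.3;0 0 0 0 0 0 0.3"
  force: 35

```text
clock: 3.87
position: [0.5133, -0.3092, 0.0185]
tool_rot: [-1.571, -0.0, -0.189]
force: [-1.3, 0.1, 6.2]
grip_width: 0.0454
```

>>> send_rows:
  series: "0 0 0 0 -2 0 0.3;0 0 0 0 -6 0 0.3;0 0 0 0 -12 0 0.3;0 0 0 0 -22 0 0.3;0 0 0 0 -36 0 0.3;0 0 0 0 -54 0 0.3;0 0 0 0 -74 0 0.3;0 0 0 0 -94 0 0.3;0 0 0 0 -114 0 0.3;0 0 0 0 -130 0 0.3;0 0 0 0 -142 0 0.3;0 0 0 0 -148 0 0.3;0 0 0 0 -150 0 0.3;0 0 0 0 -150 0 0.3;0 0 0 0 -150 0 0.3"

```text
clock: 5.12
position: [0.5129, -0.3089, 0.1676]
tool_rot: [-1.57, 0.001, -0.189]
force: [-1.0, 0.2, -1.7]
grip_width: 0.0456
```

```bash
python3 - <<'E'
from h import *
go(.513,-.309,.018,-10.8)
cv2.imwrite('pics/scene3.png',cams.grab_frame('scene')[:,:,::-1])
cv2.imwrite('pics/top3.png',cams.grab_frame('top')[:,:,::-1])
crop('pics/scene3.png','pics/c3.png',140,110,110,110,5)
crop('pics/top3.png','pics/c3t.png',290,150,110,110,5)
E
```

```text
t 5.12 pos [ 0.5129 -0.3089  0.1676] rpy [-8.998e+01  6.000e-02 -1.083e+01] F [-1.   0.2 -1.7] w 0.0456
turn [-0.0003 -0.0005 -0.001 ] shift mm [ 3.000e-01  1.496e+02 -1.000e-01]
```

View pics/c3.png

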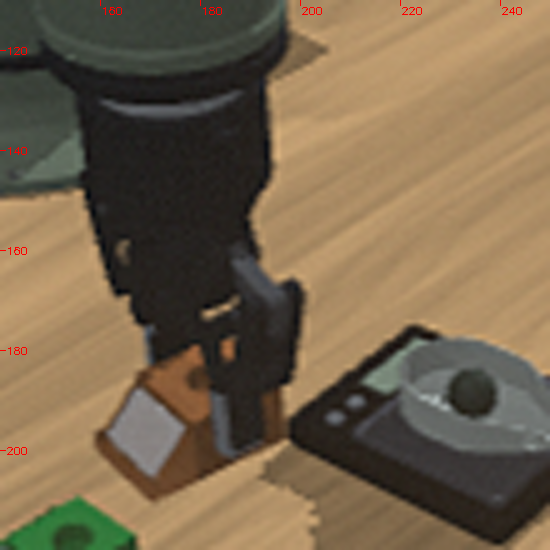

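View pics/c3t.png

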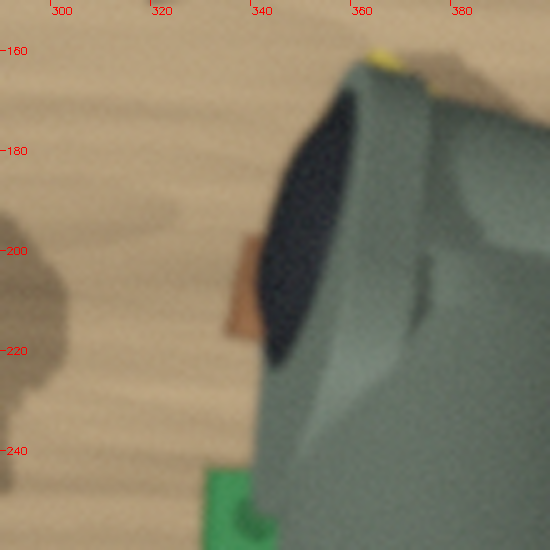

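```bash
python3 - <<'E'
from h import *
from scipy.optimize import least_squares
pts=[((-.035,.023,0),159,197.4),((-.035,-.023,0),170.4,210),((.035,-.023,0),196.8,201),((-.011,.023,.032),168,185.3)]
def f(p,yaw=None):
    r=[]
    for q,u,v in pts:
        w=R.from_euler('z',p[3]).apply(q)+p[:3]; r+=list(w2p('scene',w)-[u,v])
    return np.array(r)
s=least_squares(f,[.51,-.32,.149,1.38]);print(s.x.round(4),np.degrees(s.x[3]),s.fun.round(1))
g=lambda p:f([p[0],p[1],.149,np.radians(79.2)])
s=least_squares(g,[.51,-.32]);print(s.x.round(4),s.fun.round(1))
d=np.array([.5129,-.3089])-s.x; a=np.radians(79.2); print('grip offset in stand x,y',d@[np.cos(a),np.sin(a)],d@[-np.sin(a),np.cos(a)])
# box recheck, rim points predicted
for th in(84.,84.6,85):
  t=np.radians(th)
  for q in [(-.069,-.069),(-.069,.069),(.069,-.069),(.069,.069)]:
    w=[.508+np.cos(t)*q[0]-np.sin(t)*q[1],.1995+np.sin(t)*q[0]+np.cos(t)*q[1],.062]; print(q,w2p('top',w).round(1),w2p('scene',w).round(1))
E
```

```text
[ 0.4927 -0.3015  0.1252  1.2586] 72.11179806002822 [ 1.3  1.7 -1.6  0.2 -0.  -1.4  0.4 -0.6]
[ 0.5143 -0.3195] [ 0.2  2.9  0.   0.9  0.7 -3.2 -0.9 -0.8]
grip offset in stand x,y 0.010162857365011622 0.0034145889278555906
(-0.069, -0.069) [164.  182.7] [305.  156.1]
(-0.069, 0.069) [155.8 238.9] [270.4 138.2]
(0.069, -0.069) [108.2 175.3] [333.1 139.1]
(0.069, 0.069) [ 99.6 231.4] [298.9 123.1]
(-0.069, -0.069) [163.8 182.3] [305.4 156.1]
(-0.069, 0.069) [156.1 238.6] [270.4 138.4]
(0.069, -0.069) [107.9 175.5] [333. 139.]
(0.069, 0.069) [ 99.8 231.7] [298.6 123.1]
(-0.069, -0.069) [163.6 182.1] [305.6 156.1]
(-0.069, 0.069) [156.4 238.4] [270.4 138.5]
(0.069, -0.069) [107.6 175.7] [333.  138.8]
(0.069, 0.069) [100.  231.9] [298.4 123.1]
```

```bash
python3 - <<'E'
from h import *
im=cv2.imread('pics/scene3.png')
c=cv2.resize(im[150:220,145:210],None,fx=8,fy=8,interpolation=cv2.INTER_CUBIC)
c=cv2.convertScaleAbs(c,alpha=1.6,beta=20)
a=np.radians(79.2)
for p0,col in [((.511,-.3188,.1485),(0,255,0))]:
  e=[]
  def P(q):
    w=R.from_euler('z',a).apply(q)+np.array(p0); u=w2p('scene',w); return tuple(int(round(k)) for k in ((u[0]-145+.5)*8,(u[1]-150+.5)*8))
  L=[(-.035,.023,0),(-.035,-.023,0),(.035,-.023,0),(.035,-.023,.032),(.035,.023,.032),(-.011,.023,.032),(-.011,-.023,.032),(.035,-.023,.032)]
  for q in L: cv2.circle(c,P(q),3,col,-1)
  for q,r in zip(L,L[1:]): cv2.line(c,P(q),P(r),col,1)
cv2.imwrite('pics/c3b.png',c)
E
```

```text
(no output)
```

View pics/c3b.png

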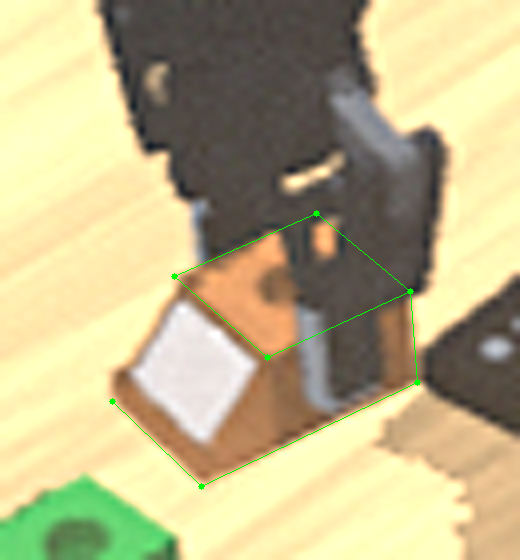

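```bash
python3 - <<'E'
from h import *
go(.509,.2096,.1676,-5.4)
E
```

```text
t 5.22 pos [ 0.5129 -0.3089  0.1674] rpy [-8.997e+01  8.000e-02 -1.083e+01] F [-0.1 -0.7 -1.2] w 0.0451
turn [-0.0006 -0.0947 -0.0013] shift mm [-1.012e+02  2.000e-01  5.085e+02]
```

>>> send_rows:
  series: "0 0 0 -1 0 5 0.3;0 0 0 -4 0 18 0.3;0 -0.01 0 -8 0 40 0.3;0 -0.015 0 -13 0 67 0.3;0 -0.02 0 -19 0 97 0.3;0 -0.024 0 -26 0 130 0.3;0 -0.03 0 -32 0 163 0.3;0 -0.036 0 -39 0 196 0.3;0 -0.042 0 -46 0 230 0.3;0 -0.05 0 -52 0 263 0.3;0 -0.055 0 -59 0 297 0.3;0 -0.06 0 -66 0 330 0.3;0 -0.067 0 -72 0 363 0.3;0 -0.073 0 -79 0 396 0.3;0 -0.08 0 -85 0 428 0.3;0 -0.085 0 -91 0 458 0.3;0 -0.09 0 -96 0 482 0.3;0 -0.094 0 -99 0 498 0.3;0 -0.095 0 -101 0 507 0.3;0 -0.095 0 -101 0 508.5 0.3"

```text
clock: 6.88
position: [0.5085, 0.2115, 0.1682]
tool_rot: [-1.57, 0.001, -0.091]
force: [0.3, -0.4, -0.5]
grip_width: 0.0453
```

>>> send_rows:
  series: "0 0 0 0 0 0 0.3;0 0 0 0 0 0 0.3;0 0 0 0 0 0 0.3"

```text
clock: 7.13
position: [0.5097, 0.208, 0.1683]
tool_rot: [-1.571, -0.0, -0.096]
force: [0.7, 0.0, -0.5]
grip_width: 0.0453
```

```bash
python3 - <<'E'
from h import *
go(.509,.2096,.1676,-5.4)
cv2.imwrite('pics/scene4.png',cams.grab_frame('scene')[:,:,::-1])
crop('pics/scene4.png','pics/c4.png',235,70,125,110,6)
E
```

```text
t 7.13 pos [0.5097 0.208  0.1683] rpy [-90.04  -0.    -5.48] F [ 0.7  0.  -0.5] w 0.0453
turn [ 0.0006 -0.0014  0.    ] shift mm [-0.8  0.7  1.6]
```

View pics/c4.png

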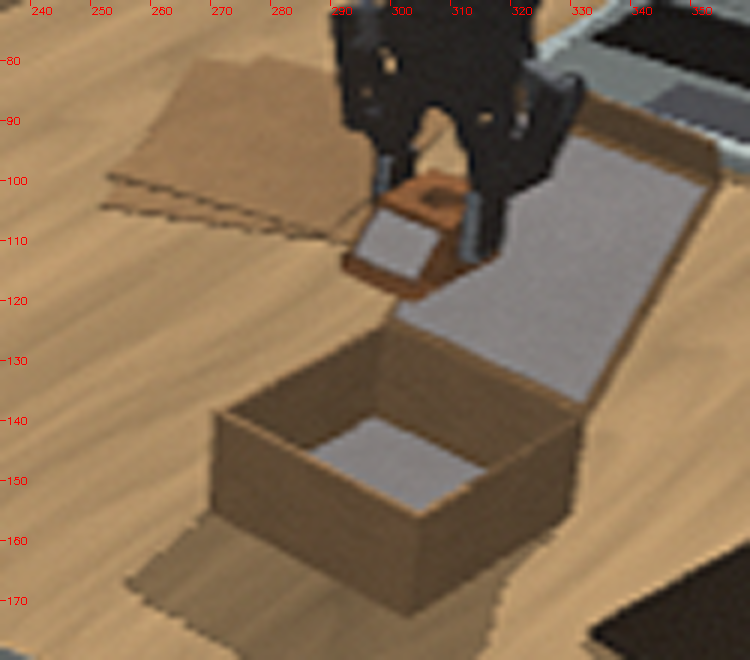

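>>> send_rows:
  series: "0 0 0 0 4 0 0.3;0 0 0 0 12 0 0.3;0 0 0 0 24 0 0.3;0 0 0 0 38 0 0.3;0 0 0 0 52 0 0.3;0 0 0 0 66 0 0.3;0 0 0 0 80 0 0.3;0 0 0 0 92 0 0.3;0 0 0 0 100 0 0.3;0 0 0 0 104 0 0.3;0 0 0 0 105 0 0.3;0 0 0 0 105 0 0.3;0 0 0 0 105 0 0.3;0 0 0 0 105 0 0.3"

```text
clock: 8.35
position: [0.5099, 0.2095, 0.0639]
tool_rot: [-1.57, -0.001, -0.094]
force: [0.2, -0.1, -0.9]
grip_width: 0.0453
```

```bash
python3 - <<'E'
from h import *
go(.509,.2096,.0225,-5.4)
cv2.imwrite('pics/scene5.png',cams.grab_frame('scene')[:,:,::-1])
cv2.imwrite('pics/top5.png',cams.grab_frame('top')[:,:,::-1])
crop('pics/scene5.png','pics/c5.png',255,80,100,100,6)
crop('pics/top5.png','pics/c5t.png',40,160,135,100,5)
E
```

```text
t 8.35 pos [0.5099 0.2095 0.0639] rpy [-8.997e+01 -5.000e-02 -5.390e+00] F [ 0.2 -0.1 -0.9] w 0.0453
turn [-0.0005  0.0002  0.0008] shift mm [-0.9 41.4  0. ]
```

View pics/c5.png

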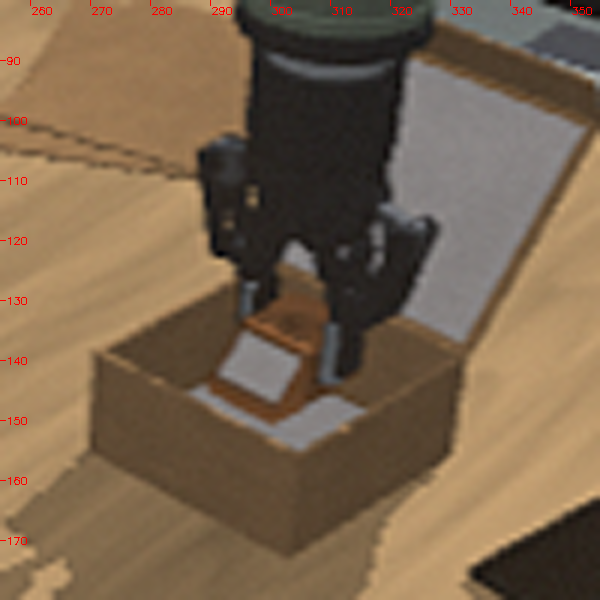

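View pics/c5t.png

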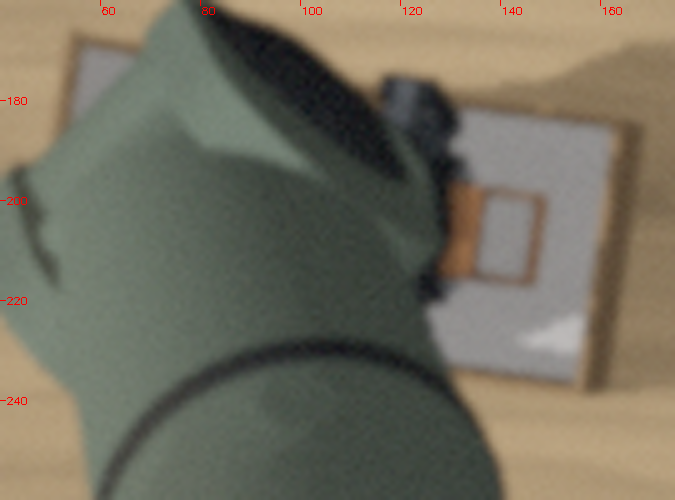

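>>> send_rows:
  series: "0 0 0 -0.4 3 0 0.3;0 0 0 -0.8 8 0 0.3;0 0 0 -0.8 14 0 0.3;0 0 0 -0.8 20 0 0.3;0 0 0 -0.8 26 0 0.3;0 0 0 -0.8 31 0 0.3;0 0 0 -0.8 35 0 0.3;0 0 0 -0.8 37 0 0.3;0 0 0 -0.8 38.5 0 0.3;0 0 0 -0.8 39.5 0 0.3;0 0 0 -0.8 40 0 0.3;0 0 0 -0.8 40 0 0.3;0 0 0 -0.8 40 0 0.3"

```text
clock: 9.53
position: [0.5088, 0.2094, 0.0235]
tool_rot: [-1.571, -0.0, -0.094]
force: [-0.8, 0.1, -0.6]
grip_width: 0.045
```

```bash
python3 - <<'E'
from h import *
go(.509,.2096,.0225,-5.4)
cv2.imwrite('pics/scene6.png',cams.grab_frame('scene')[:,:,::-1])
crop('pics/scene6.png','pics/c6.png',255,80,100,100,6)
E
```

```text
t 9.53 pos [0.5088 0.2094 0.0235] rpy [-8.999e+01 -1.000e-02 -5.390e+00] F [-0.8  0.1 -0.6] w 0.045
turn [-0.0001  0.0003  0.0002] shift mm [0.1 1.  0.2]
```

View pics/c6.png

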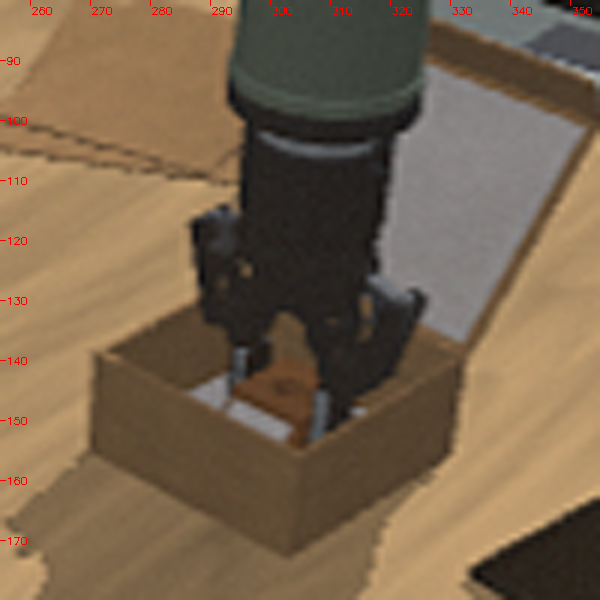

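Well placed, still just above the floor. The last bit goes in small steps while watching the force.

>>> send_rows:
  series: "0 0 0 0 0.4 0 0.3;0 0 0 0 0.8 0 0.3;0 0 0 0 1 0 0.3;0 0 0 0 1.2 0 0.3;0 0 0 0 1.2 0 0.3;0 0 0 0 1.2 0 0.3"

```text
clock: 10.08
position: [0.5088, 0.2094, 0.0225]
tool_rot: [-1.571, -0.0, -0.094]
force: [-2.4, -0.0, 8.0]
grip_width: 0.0457
```

Contact at 8 N. Release with a partial opening, staying clear of the box walls.

>>> send_rows:
  series: "0 0 0 0 0 0 0.56;0 0 0 0 0 0 0.6;0 0 0 0 0 0 0.65;0 0 0 0 0 0 0.7;0 0 0 0 0 0 0.75;0 0 0 0 0 0 0.75;0 0 0 0 0 0 0.75;0 0 0 0 0 0 0.75"

```text
clock: 10.75
position: [0.5088, 0.2094, 0.0221]
tool_rot: [-1.571, 0.0, -0.094]
force: [-0.1, 0.7, -0.1]
grip_width: 0.0638
```

>>> send_rows:
  series: "0 0 0 0 -2 0 0.75;0 0 0 0 -6 0 0.75;0 0 0 0 -13 0 0.75;0 0 0 0 -22 0 0.75;0 0 0 0 -34 0 0.75;0 0 0 0 -50 0 0.75;0 0 0 0 -70 0 0.75;0 0 0 0 -94 0 0.8;0 0 0 0 -118 0 0.9;0 0 0 0 -138 0 1;0 0 0 0 -150 0 1;0 0 0 0 -155 0 1;0 0 0 0 -155 0 1;0 0 0 0 -155 0 1"

```text
clock: 11.92
position: [0.5085, 0.2092, 0.1766]
tool_rot: [-1.571, 0.0, -0.094]
force: [-0.7, -0.1, -0.6]
grip_width: 0.0853
```

```bash
python3 - <<'E'
from h import *
go(.503,-.1125,.178,-86)
cv2.imwrite('pics/scene7.png',cams.grab_frame('scene')[:,:,::-1])
crop('pics/scene7.png','pics/c7.png',255,80,100,100,6)
E
```

```text
t 11.92 pos [0.5085 0.2092 0.1766] rpy [-9.002e+01  3.000e-02 -5.390e+00] F [-0.7 -0.1 -0.6] w 0.0853
turn [ 6.0000e-04  1.4069e+00 -1.0000e-04] shift mm [  24.7   -1.3 -320.8]
```

View pics/c7.png

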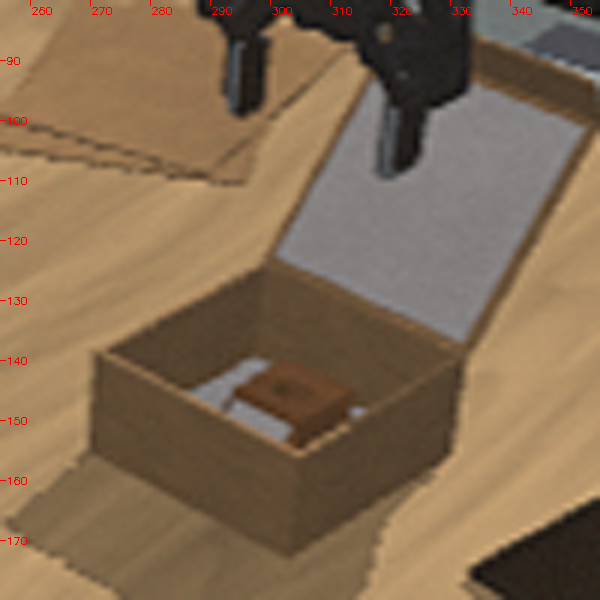

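```bash
python3 - <<'E'
from h import *
from fit import fit
T,S='top','scene'
fit([(T,260.25,214.75,(0,0,.047)),(T,259.75,191.9,(.056,0,.0445)),(S,234.5,188.3,(0,0,.047)),(S,250,197.3,(.056,0,.0445))],[.4,-.1,0],'pan')
# overlay
def out(x,y,yaw):
    a=np.radians(yaw);L=[(.056,.009,.0445),(.018,.031,.058),(-.01,.031,.058)]+[(-.01+.031*np.cos(t),.031*np.sin(t),.058) for t in np.linspace(np.pi/2,3*np.pi/2,13)]+[(.018,-.031,.058),(.056,-.009,.0445)]
    return [np.r_[R.from_euler('z',a).apply(q)[:2]+[x,y],q[2]] for q in L]
tiles=[]
for cam,src,x0,y0,w,h in((T,'pics/top0.png',235,185,50,55),(S,'pics/scene0.png',205,165,60,50)):
  row=[]
  for yaw in (2,4,7):
    im=cv2.imread(src)[y0:y0+h,x0:x0+w]; c=cv2.resize(im,None,fx=5,fy=5,interpolation=cv2.INTER_CUBIC)
    P=np.array([(w2p(cam,q)-[x0,y0]+.5)*5 for q in out(.4985,-.1125,yaw)]).round().astype(np.int32)
    cv2.polylines(c,[P],True,(0,0,255),1); row.append(cv2.resize(c,(260,275)))
  tiles.append(np.hstack(row))
cv2.imwrite('pics/pan_ov.png',np.vstack(tiles))
E
```

```text
pan both [ 0.498  -0.1127] 1.4 rms 0.32
pan top [ 0.4981 -0.1136] 2.84 rms 0.08
pan scene [ 0.4976 -0.1107] -1.6 rms 0.21
[[-0.4, -0.1], [0.2, 0.2], [-0.6, 0.2], [0.5, 0.1]]
```

View pics/pan_ov.png

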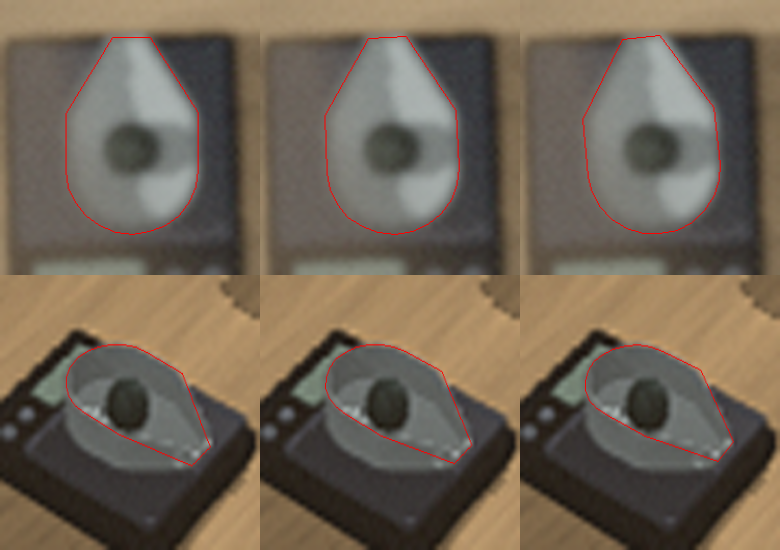

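```bash
python3 - <<'E'
from h import *
go(.502,-.1127,.1766,-87.5)
E
```

```text
t 11.97 pos [0.5083 0.2091 0.1762] rpy [-9.004e+01  6.000e-02 -5.390e+00] F [-0.3 -0.6 -0.6] w 0.0852
turn [ 1.3000e-03  1.4332e+00 -5.0000e-04] shift mm [ 2.39e+01 -2.00e-01 -3.21e+02]
```

>>> send_rows:
  series: "0 0.02 0 0 0 -5 1;0 0.07 0 1 0 -15 1;0 0.15 0 2 0 -33 1;0 0.23 0 4 0 -52 1;0 0.32 0 5 0 -71 1;0 0.4 0 7 0 -91 1;0 0.49 0 8 0 -110 1;0 0.58 0 10 0 -130 1;0 0.66 0 11 0 -149 1;0 0.75 0 12 0 -168 1;0 0.84 0 14 0 -188 1;0 0.92 0 15 0 -207 1;0 1.01 0 17 0 -227 1;0 1.1 0 18 0 -246 1;0 1.18 0 20 0 -265 1;0 1.27 0 21 0 -285 1;0 1.35 0 23 0 -302 1;0 1.41 0 24 0 -315 1;0 1.433 0 24 0 -321 1;0 1.433 0 24 0 -321 1"

```text
clock: 13.63
position: [0.5021, -0.1135, 0.1767]
tool_rot: [-1.572, -0.0, -1.529]
force: [-0.2, 0.3, -0.1]
grip_width: 0.0853
```

>>> send_rows:
  series: "0 0 0 0 10 0 1;0 0 0 0 25 0 1;0 0 0 0 40 0 1;0 0 0 0 50 0 1;0 0 0 0 55 0 1;0 0 0 0 55 0 1;0 0 0 0 55 0 1"

```text
clock: 14.22
position: [0.5026, -0.1121, 0.1221]
tool_rot: [-1.571, 0.0, -1.526]
force: [0.6, -0.2, 0.2]
grip_width: 0.0851
```

```bash
python3 - <<'E'
from h import *
go(.502,-.1127,.043,-87.5)
cv2.imwrite('pics/scene8.png',cams.grab_frame('scene')[:,:,::-1])
cv2.imwrite('pics/top8.png',cams.grab_frame('top')[:,:,::-1])
crop('pics/scene8.png','pics/c8.png',190,110,110,110,6)
crop('pics/top8.png','pics/c8t.png',95,165,80,80,7)
E
```

```text
t 14.22 pos [ 0.5026 -0.1121  0.1221] rpy [-9.001e+01  1.000e-02 -8.745e+01] F [ 0.6 -0.2  0.2] w 0.0851
turn [ 0.0002  0.0009 -0.0002] shift mm [ 0.6 79.1 -0.6]
```

View pics/c8.png

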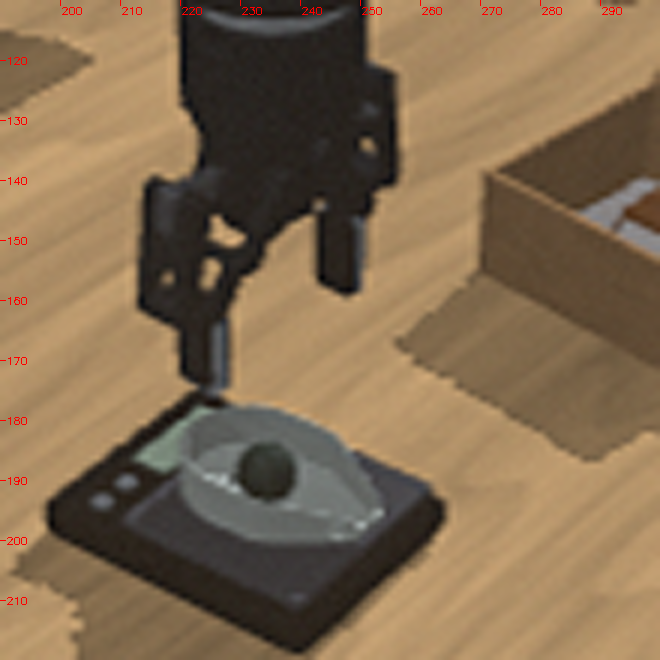

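View pics/c8t.png

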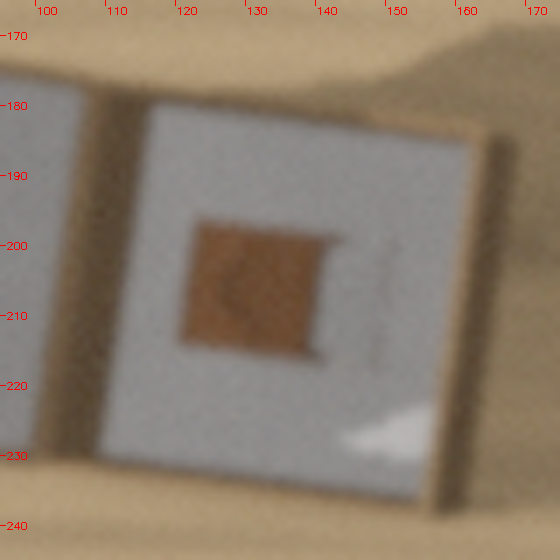

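```bash
python3 - <<'E' 2>/dev/null
from fit import *
h=.036
fit([(T,123.6,196.1,(.035,-.023,h)),(T,141.6,198.6,(-.011,-.023,h)),(T,121.1,214.3,(.035,.023,h)),(T,138.6,215.7,(-.011,.023,h)),(T,149.2,208.,(-.033,0,.008)) ],[.5,.2,1.5],'stand')
# box rim via inner edges same picture: inner rim corners
b=.067;h=.062
fit([(T,95+478/7,165+135/7,(-b,-b,h)),(T,95+430/7,165+508/7,(-b,b,h)),(T,95+95/7,165+90/7,(b,-b,h)),(T,95+40/7,165+455/7,(b,b,h))],[.5,.2,1.5],'box')
E
```

```text
stand both [0.5096 0.1968] 85.0 rms 0.81
stand top [0.5096 0.1968] 85.0 rms 0.81
stand scene [0.5 0.2] 85.94 rms nan
[[-0.6, -0.3], [-0.3, -0.7], [-0.5, -0.1], [0.3, 0.6], [2.2, 0.4]]
box both [0.5069 0.1986] 84.62 rms 0.76
box top [0.5069 0.1986] 84.62 rms 0.76
box scene [0.5 0.2] 85.94 rms nan
[[-0.1, -0.8], [-0.7, 0.6], [0.3, -1.0], [0.4, 1.4]]
```

```bash
python3 - <<'E' 2>/dev/null
from h import *
K,o,A=cal('scene')
for (u,v),y in [((224.2,175.),-.1121-.0495),((247.5,159.2),-.1121+.0495)]:
  d=A@np.linalg.inv(K)@np.array([u,v,1.])
  for x in (.5026,.5136):
    # for given x,y find z best projecting
    zz=np.linspace(.08,.14,601); e=[np.linalg.norm(w2p('scene',[x,y,z])-[u,v]) for z in zz]; print(x,y,zz[np.argmin(e)].round(4),min(e).round(2))
E
```

```text
0.5026 -0.16160000000000002 0.121 1.77
0.5136 -0.16160000000000002 0.1265 1.5
0.5026 -0.0626 0.1177 0.07
0.5136 -0.0626 0.1223 3.2
```

>>> send_rows:
  series: "0 0 0 0 4 0 1;0 0 0 0.3 12 -0.3 1;0 0 0 0.6 22 -0.6 1;0 0 0 0.6 34 -0.6 1;0 0 0 0.6 46 -0.6 1;0 0 0 0.6 57 -0.6 1;0 0 0 0.6 66 -0.6 1;0 0 0 0.6 73 -0.6 1;0 0 0 0.6 78 -0.6 1;0 0 0 0.6 81 -0.6 1;0 0 0 0.6 82 -0.6 1;0 0 0 0.6 82 -0.6 1;0 0 0 0.6 82 -0.6 1;0 0 0 0.6 82 -0.6 1"

```text
clock: 15.48
position: [0.5022, -0.1131, 0.0405]
tool_rot: [-1.57, -0.0, -1.527]
force: [0.3, 0.3, -0.7]
grip_width: 0.0855
```

```bash
python3 - <<'E'
from h import *
go(.502,-.1127,.040,-87.5)
cv2.imwrite('pics/scene9.png',cams.grab_frame('scene')[:,:,::-1])
crop('pics/scene9.png','pics/c9.png',190,130,90,90,8)
E
```

```text
t 15.48 pos [ 0.5022 -0.1131  0.0405] rpy [-8.996e+01 -1.000e-02 -8.750e+01] F [ 0.3  0.3 -0.7] w 0.0855
turn [-0.0006  0.0001  0.0001] shift mm [-0.4  0.5 -0.2]
```

View pics/c9.png

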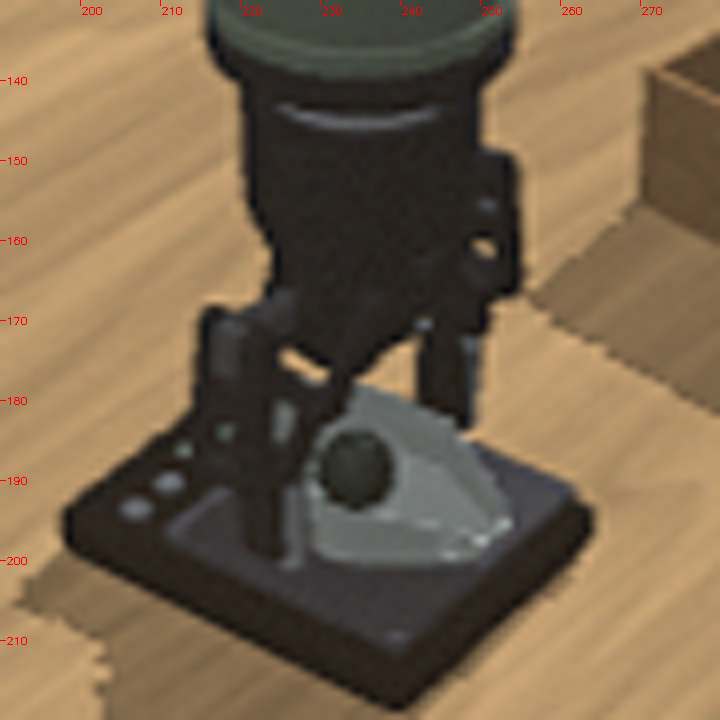

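>>> send_rows:
  series: "0 0 0 -0.4 -1 0 1;0 0 0 -0.4 -2 0 0.95;0 0 0 -0.4 -2 0 0.9;0 0 0 -0.4 -2 0 0.86;0 0 0 -0.4 -2 0 0.83;0 0 0 -0.4 -2 0 0.8;0 0 0 -0.4 -2 0 0.78;0 0 0 -0.4 -2 0 0.76;0 0 0 -0.4 -2 0 0.74;0 0 0 -0.4 -2 0 0.73;0 0 0 -0.4 -2 0 0.72;0 0 0 -0.4 -2 0 0.71;0 0 0 -0.4 -2 0 0.7;0 0 0 -0.4 -2 0 0.68;0 0 0 -0.4 -2 0 0.65;0 0 0 -0.4 -2 0 0.6;0 0 0 -0.4 -2 0 0.6;0 0 0 -0.4 -2 0 0.6"
  force: 30

```text
clock: 17.03
position: [0.502, -0.1126, 0.0423]
tool_rot: [-1.571, 0.0, -1.527]
force: [-1.3, 0.9, 5.8]
grip_width: 0.0614
```

```bash
python3 - <<'E'
from h import *
go(.502,-.1127,.040,-87.5)
cv2.imwrite('pics/scene10.png',cams.grab_frame('scene')[:,:,::-1])
crop('pics/scene10.png','pics/c10.png',190,130,90,90,8)
E
```

```text
t 17.03 pos [ 0.502  -0.1126  0.0423] rpy [-89.99   0.   -87.48] F [-1.3  0.9  5.8] w 0.0614
turn [-0.0001  0.0003 -0.0001] shift mm [0.1 2.3 0. ]
```

View pics/c10.png

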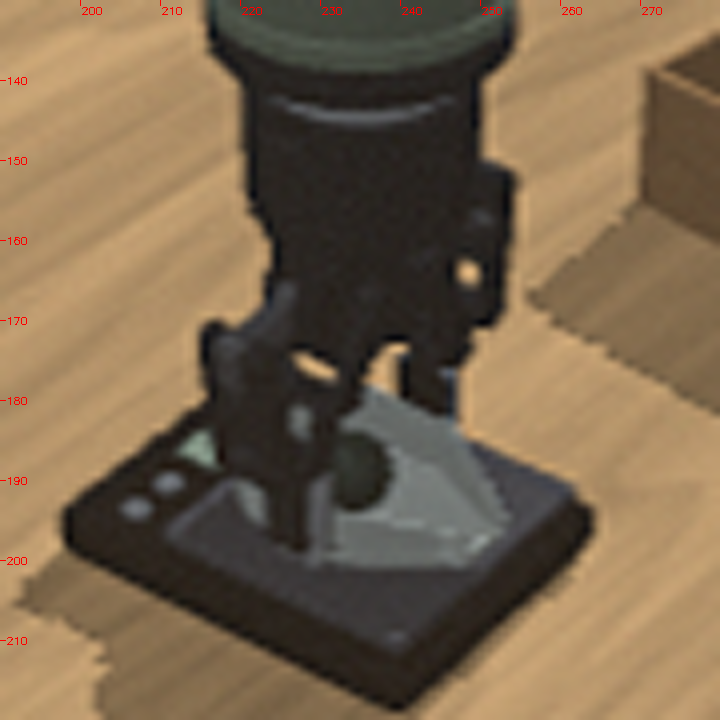

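>>> send_rows:
  series: "0 0 0 0 -0.3 0 0.6;0 0 0 0 -1 0 0.6;0 0 0 0 -2 0 0.6;0 0 0 0 -4 0 0.6;0 0 0 0 -7 0 0.6;0 0 0 0 -10.5 0 0.6;0 0 0 0 -14.5 0 0.6;0 0 0 0 -19 0 0.6;0 0 0 0 -24 0 0.6;0 0 0 0 -29 0 0.6;0 0 0 0 -34 0 0.6;0 0 0 0 -39 0 0.6;0 0 0 0 -44 0 0.6;0 0 0 0 -49 0 0.6;0 0 0 0 -53.5 0 0.6;0 0 0 0 -57.5 0 0.6;0 0 0 0 -61 0 0.6;0 0 0 0 -63.5 0 0.6;0 0 0 0 -65 0 0.6;0 0 0 0 -65.5 0 0.6"

```text
clock: 18.75
position: [0.502, -0.1127, 0.1078]
tool_rot: [-1.571, 0.0, -1.527]
force: [-0.6, -0.1, -0.8]
grip_width: 0.0615
```

```bash
python3 - <<'E'
from h import *
go(.502,-.1127,.1075,-87.5)
cv2.imwrite('pics/scene11.png',cams.grab_frame('scene')[:,:,::-1])
crop('pics/scene11.png','pics/c11.png',190,110,90,90,8)
E
```

```text
t 18.75 pos [ 0.502  -0.1127  0.1078] rpy [-89.99   0.   -87.49] F [-0.6 -0.1 -0.8] w 0.0615
turn [-0.0002  0.0001 -0.    ] shift mm [0.  0.3 0. ]
```

View pics/c11.png

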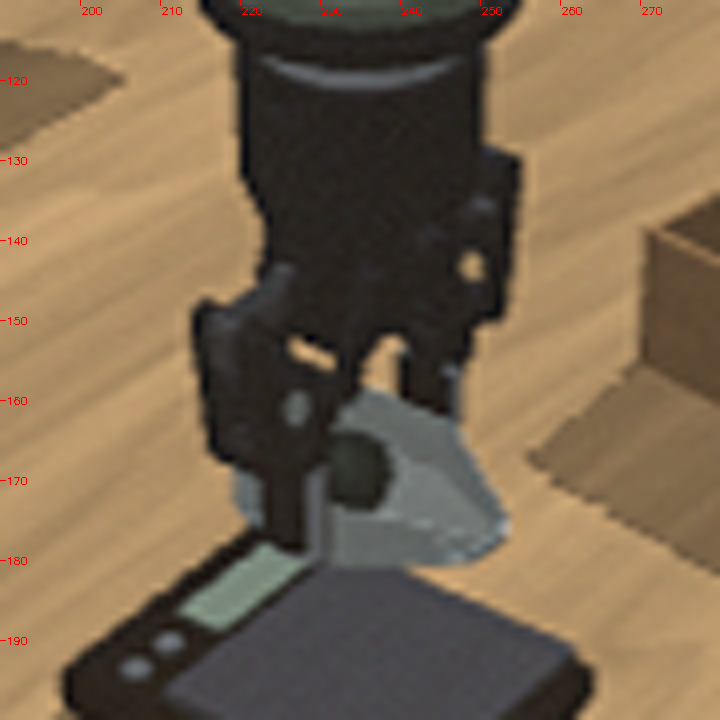

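>>> send_rows:
  series: "0 -0.003 0 0 0 0 0.6;0 -0.012 0 0 0 0 0.6;0 -0.028 0 0 0 0 0.6;0 -0.05 0 0 0 0 0.6;0 -0.08 0 0 0 0 0.6;0 -0.12 0 0 0 0 0.6;0 -0.165 0 0 0 0 0.6;0 -0.215 0 0 0 0 0.6;0 -0.268 0 0 0 0 0.6;0 -0.322 0 0 0 0 0.6;0 -0.376 0 0 0 0 0.6;0 -0.43 0 0 0 0 0.6;0 -0.485 0 0 0 0 0.6;0 -0.54 0 0 0 0 0.6;0 -0.595 0 0 0 0 0.6;0 -0.65 0 0 0 0 0.6;0 -0.705 0 0 0 0 0.6;0 -0.76 0 0 0 0 0.6;0 -0.815 0 0 0 0 0.6;0 -0.87 0 0 0 0 0.6"

```text
clock: 20.47
position: [0.5019, -0.1127, 0.1076]
tool_rot: [-1.571, 0.0, -0.653]
force: [0.3, 0.6, -0.9]
grip_width: 0.0615
```

>>> send_rows:
  series: "0 -0.055 0 0 0 0 0.6;0 -0.11 0 0 0 0 0.6;0 -0.165 0 0 0 0 0.6;0 -0.22 0 0 0 0 0.6;0 -0.275 0 0 0 0 0.6;0 -0.33 0 0 0 0 0.6;0 -0.38 0 0 0 0 0.6;0 -0.425 0 0 0 0 0.6;0 -0.463 0 0 0 0 0.6;0 -0.495 0 0 0 0 0.6;0 -0.52 0 0 0 0 0.6;0 -0.539 0 0 0 0 0.6;0 -0.552 0 0 0 0 0.6;0 -0.56 0 0 0 0 0.6;0 -0.563 0 0 0 0 0.6;0 -0.563 0 0 0 0 0.6;0 -0.563 0 0 0 0 0.6"

```text
clock: 21.88
position: [0.5019, -0.1127, 0.1076]
tool_rot: [-1.571, 0.0, -0.094]
force: [-0.4, -0.1, -1.0]
grip_width: 0.0614
```

```bash
python3 - <<'E'
from h import *
go(.4994,.1131,.1078,-5.4)
cv2.imwrite('pics/scene12.png',cams.grab_frame('scene')[:,:,::-1])
crop('pics/scene12.png','pics/c12.png',190,110,90,90,8)
E
```

```text
t 21.88 pos [ 0.5019 -0.1127  0.1076] rpy [-90.    0.   -5.4] F [-0.4 -0.1 -1. ] w 0.0614
turn [ 0.  0. -0.] shift mm [-2.370e+01 -2.000e-01  2.245e+02]
```

View pics/c12.png

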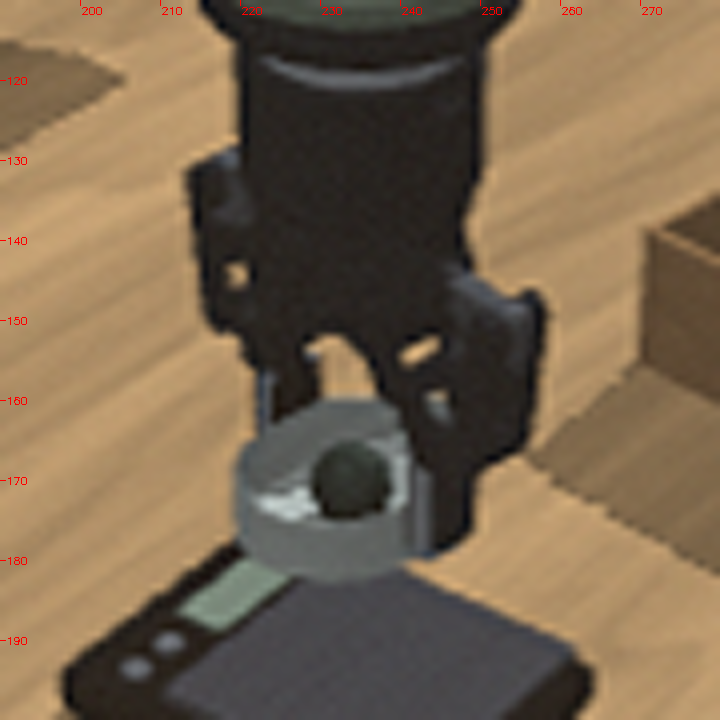

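>>> send_rows:
  series: "0 0 0 0 0 0.5 0.6;0 0 0 -0.2 0 2 0.6;0 0 0 -0.5 0 4.5 0.6;0 0 0 -0.8 0 8 0.6;0 0 0 -1.3 0 12.5 0.6;0 0 0 -1.9 0 18 0.6;0 0 0 -2.6 0 24.5 0.6;0 0 0 -3.4 0 32 0.6;0 0 0 -4.2 0 40 0.6;0 0 0 -5.1 0 48 0.6;0 0 0 -5.9 0 56 0.6;0 0 0 -6.8 0 64 0.6;0 0 0 -7.6 0 72 0.6;0 0 0 -8.4 0 80 0.6;0 0 0 -9.3 0 88 0.6;0 0 0 -10.1 0 96 0.6;0 0 0 -11 0 104 0.6;0 0 0 -11.8 0 112 0.6;0 0 0 -12.7 0 120 0.6;0 0 0 -13.5 0 128 0.6"

```text
clock: 23.6
position: [0.5005, 0.0168, 0.1076]
tool_rot: [-1.571, -0.0, -0.094]
force: [-0.7, 0.1, -1.4]
grip_width: 0.0614
```

>>> send_rows:
  series: "0 0 0 -0.8 0 8 0.6;0 0 0 -1.7 0 16 0.6;0 0 0 -2.5 0 24 0.6;0 0 0 -3.4 0 32 0.6;0 0 0 -4.2 0 40 0.6;0 0 0 -5.1 0 48 0.6;0 0 0 -5.9 0 56 0.6;0 0 0 -6.8 0 64 0.6;0 0 0 -7.6 0 71.5 0.6;0 0 0 -8.2 0 78 0.6;0 0 0 -8.8 0 83.5 0.6;0 0 0 -9.3 0 88 0.6;0 0 0 -9.7 0 91.5 0.6;0 0 0 -9.9 0 94 0.6;0 0 0 -10.1 0 95.5 0.6;0 0 0 -10.2 0 96.3 0.6;0 0 0 -10.2 0 96.5 0.6;0 0 0 -10.2 0 96.5 0.6;0 0 0 -10.2 0 96.5 0.6;0 0 0 -10.2 0 96.5 0.6"

```text
clock: 25.27
position: [0.4994, 0.1129, 0.1076]
tool_rot: [-1.571, -0.0, -0.094]
force: [0.7, 0.3, -2.3]
grip_width: 0.0614
```

```bash
python3 - <<'E'
from h import *
go(.4994,.1131,.1078,-5.4)
for n in('scene','top'): cv2.imwrite(f'pics/{n}13.png',cams.grab_frame(n)[:,:,::-1])
crop('pics/scene13.png','pics/c13.png',240,70,120,110,6)
crop('pics/top13.png','pics/c13t.png',90,165,110,90,7)
E
```

```text
t 25.27 pos [0.4994 0.1129 0.1076] rpy [-90.   -0.   -5.4] F [ 0.7  0.3 -2.3] w 0.0614
turn [ 0.     -0.0001  0.    ] shift mm [-0.1 -0.2  0.2]
```

View pics/c13.png

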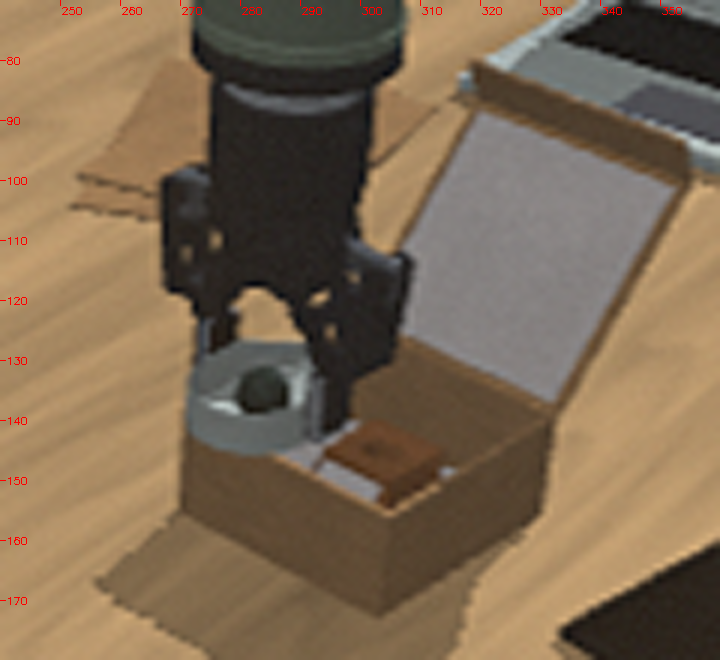

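View pics/c13t.png

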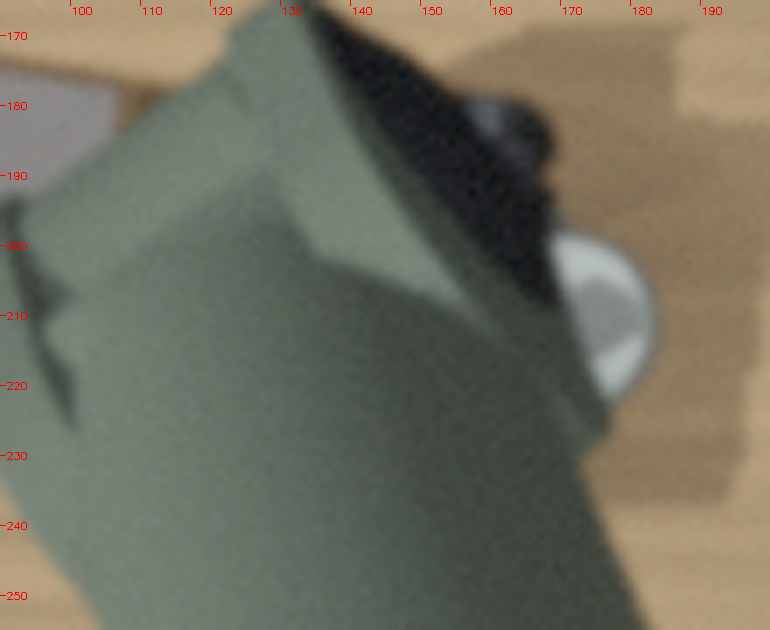

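```bash
python3 - <<'E'
from h import *
a=np.radians(84.6); m=np.array([.4994,.1129])-.004*np.array([np.cos(a),np.sin(a)]); z=.0953
L=[(.056,.009,.0145),(.018,.031,.028),(-.01,.031,.028)]+[(-.01+.031*np.cos(t),.031*np.sin(t),.028) for t in np.linspace(np.pi/2,3*np.pi/2,13)]+[(.018,-.031,.028),(.056,-.009,.0145)]
for cam,x0,y0 in(('scene',255,100),('top',140,180)):
  c=cv2.resize(cv2.imread(f'pics/{cam}13.png')[y0:y0+65,x0:x0+60],None,fx=8,fy=8,interpolation=cv2.INTER_CUBIC)
  g=lambda q:((w2p(cam,np.r_[R.from_euler('z',a).apply(q)[:2]+m,q[2]+z])-[x0,y0]+.5)*8).round().astype(np.int32)
  cv2.polylines(c,[np.array([g(q) for q in L])],True,(0,0,255),1); b=g((0,0,.017)); cv2.circle(c,tuple(int(i) for i in b),int(.014*8*(380 if cam=='scene' else 420)),(0,255,0),1)
  cv2.polylines(c,[np.array([g((-.01+.031*np.cos(t),.031*np.sin(t),.003)) for t in np.linspace(np.pi/2,3*np.pi/2,13)])],False,(255,0,255),1)
  cv2.imwrite(f'pics/ov13{cam}.png',c); tt=c if cam=='scene' else np.hstack([tt,c])
cv2.imwrite('pics/ov13.png',cv2.resize(tt,(800,433)))
E
```

```text
(no output)
```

View pics/ov13.png

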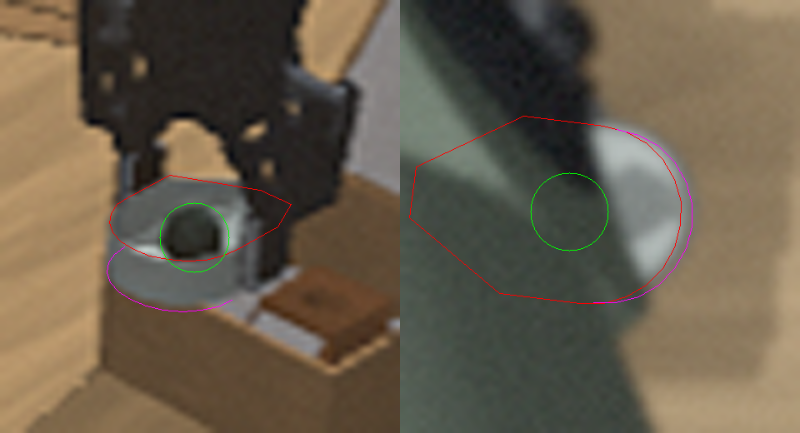

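>>> send_rows:
  series: "0 0 0 0 0 0 0.6;0 0 0 0 0 0 0.6;0 0 0 0 0 0 0.6;0 0 0 0 0 0 0.6;0 0 0 0 0 0 0.6;0 0 0 0 0 0 0.6"

```text
clock: 25.87
position: [0.4994, 0.113, 0.1076]
tool_rot: [-1.571, -0.0, -0.094]
force: [-0.3, -0.3, -0.7]
grip_width: 0.0616
```

```bash
python3 - <<'E'
from h import *
go(.4994,.1131,.1078,-5.4)
print(abs(monitor.observe()['qd']).max())
print(bot.job_done())
E
```

```text
t 25.87 pos [0.4994 0.113  0.1076] rpy [-90.    -0.    -5.39] F [-0.3 -0.3 -0.7] w 0.0616
turn [-0.      0.0002  0.    ] shift mm [-0.  -0.2  0.1]
0.0016005622753762487
the job is handed in; nothing more can be done
None
```

The job is done and handed in at 25.9 s.

- **Stand:** I set the brown stand down in the box with about 8 N of contact and let go. It stands upright with its card rest towards the front wall. The top picture put it about 2–3 mm from the box's middle and within half a degree of square.
- **Pan:** I lifted the pan off the scale, turned it 82° to line up with the box, and moved it to the front. It is held still and level. By calculation the spout tip is over the middle of the front half, with the underside about 33 mm above the rim.
- **Ball:** It still lies in the middle of the pan in the last scene picture.

**Checks that disagreed:** The predicted pan outline was off by about a pixel in the last pictures, roughly 2 mm, and not in the same direction in the two cameras. The arm hid the spout from above in that last view, so its position comes from the arm's pose and the pan's known shape, not from seeing it directly. I never moved towards the tape, notebook or phone, but I did not compare their positions before and after.

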